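# Centre a relief block and clamp it with the eccentric lever

### The job

Get the relief block ready for printing: slide it along the fence until its centre line meets the yellow centre line of the bed, and swing the red cam lever just far enough to take up the gap, so that the block is held square against the fence with the springs behind the brass pressure bar about half closed. Never squeeze the springs right down, and leave the other things on the bench where they are.

Things in the scene. Friction and masses are not known exactly. Their poses are not given: they have to be found in the camera images.
- bed: grey bed plate fixed on the table, 235 (x) x 300 (y) x 20 thick. Origin on the table; bed x points from cam clamp to fence, bed y along the fence, z up. The plate spans x -125 to +110. The aluminium fence on it is 240 long (y), 20 wide, 16 high; its face to the block is at bed x = +45. A yellow line 3 wide (on black where it crosses the fence) along bed y = 0 is the centre line
- centre_mark (a point): point on the yellow centre line of the bed, on the plate's top (20 above the table), at bed x = +5, y = 0: where the block's middle must come, seen from above (when the block touches the fence). Axes as the bed's
- block: loose relief printing block, plywood mount with a dark carved lino face (dark red scrolls): 80 (x, across the fence) x 120 (y, along the fence) x 23 high, about 0.2 kg; origin at the centre of its underside; lies on the bed between fence and pressure bar, its 80 wide end faces free for pushing. A cream and black line across its top marks its middle (block y = 0)
- block_mark (a point): middle of the block's top face, on its centre line, 23 above the bed's top; axes as the block's
- cam_pivot (a point): vertical axis of the cam lever, at 38 above the table; the clamp is bolted to the bed at varying distance from the fence (82 to 91 from the bed's origin towards -x); axes as the bed's
- lever (a joint): lever angle in rad: 0 open, up to 2.7; tightens clockwise seen from above. Seen from above the lever points along bed +x turned clockwise by (2.094 + angle). Its eccentric cam advances the bar by 10 mm per rad until the block is tight on the fence; turning on closes the bar's springs at the same rate. Stiff: 0.35 N m plus up to 0.2 from the springs; stays where left
- lever_grip (a point): point on the axis of the red lever grip, 95 from the pivot, 38 above the table. The grip is a level round bar 16 thick, from 54 to 130 from the pivot, 30 to 46 above the table; closed fingertips can push it round from its trailing side
- lever_end (a point): outer end of the red grip, 130 from the pivot, 38 above the table
- bar_face (a point): middle of the pressure bar's rubber face, which comes to bear on the block; 31 above the table. The brass bar is 100 long (along bed y), 12 thick, its top 39 above the table; 39 ahead of the pivot (towards the fence) when the lever is at 0
- bar (a joint): how far the pressure bar's springs are closed, in m: 0 free (springs fully out, a 9 mm gap between brass bar and the steel crosspiece behind it), 0.009 fully closed. Springs: 2 N at first touch, then 2 N per mm. It stays near 0 while the block is loose
- furniture: spare wooden spacing stick, 18 x 110 x 15, lying on the bed beyond the fence; origin at the centre of its underside. Leave it alone
- ink_jar: amber glass ink jar with black cap, 52 diameter, 65 tall, on the table left of the bed; origin at the centre of its underside. Leave it alone
- gouge: carving gouge with wooden handle, 150 long, lying on the table right of the bed; origin under its middle. Leave it alone
- ink_tin: ink tin with blue label, 96 diameter, 75 tall; origin at the centre of its underside. Leave it alone
- baren: tan disc-shaped burnishing pad (baren), 120 diameter, with a grip on top, 33 tall; origin at the centre of its underside. Leave it alone
- mug: white mug, 82 diameter, 95 tall; origin at the centre of its underside. Leave it alone
- tape: roll of brown tape lying flat, 100 diameter, 36 tall; origin at the centre of its underside. Leave it alone
- brayer: ink roller with wooden handle, roller 100 wide, 190 long overall, lying on a glass slab; origin under the roller's middle. Leave it alone
Things that resemble listed ones, but are neither listed nor needed, are in the scene too. Leave any green, pink or purple look-alike of the block alone.

How it is judged:
By the outcome, as a careful person would: the job done as asked, in the order asked, and still so for the second after the job is handed in, with the robot touching nothing.
It also fails if it takes over 61 s, if anything falls off the work surface, if the arm or the gripper's body presses on something with over 40 N, if the wrist force passes 120 N, or if a joint passes its speed limit or range.

### The arm

A 6-joint arm with a two-finger parallel gripper is mounted at the origin on the work surface. World frame = base frame: x ahead of the robot, y to its left, z up, the work surface at z = 0. Lengths are in m, angles in rad, forces in N, time in s.
With the tool pointing down it reaches from about 0.3 to 0.775 m from the base axis. Payload 14.6 kg.
Tool frame: the origin (TCP) lies at the centre of the arm's flange, where the gripper is bolted on; the fingertips stand 199 mm ahead of it and the grasp point (between the pads) lies ctrl.tcp_to_grasp ahead of it (ctrl.tcp_to_grasp is the distance from the TCP to the grasp point, in m); z points along the fingers, y is the line along which they close (so a half turn about z gives the same grasp; the last joint's range is limited). The gripper opens to 94 mm and grips with 3 to 60 N. Pads are 16 mm wide; open, the fingers measure 119 mm over their backs; the gripper's body (75 mm by 177 mm) begins 78 mm behind the grasp point.
Start: joints at [-1.412, 0.3, 1.521, -0, 1.321, -0.067], TCP at [0.123, -0.536, 0.405] pointing down, gripper open.
Joint ranges: [-3.03, 3.03], [-0.79, 2.21], [0.23, 2.52], [-1.04, 4.18], [0, 3.07], [-2.55, 2.55]. Speed limits (rad/s): [2.22, 2.22, 2.57, 3.14, 3.14, 3.14].

### API

Orientations are given as [roll, pitch, yaw] about the fixed x, y, z axes, in that order (R = Rz(yaw) Ry(pitch) Rx(roll)).
In Python, from station import ctrl gives the robot as it stands. The module is installed in compiled form; this text tells all that it offers.
- The arm moves only by the shell command python3 -m jog 'ROWS' [OPENING] [FORCE]. ROWS is JSON, a list of rows, each a list of 6 numbers: the shift along the tool's x, y, z in cm, then the turn, a rotation vector about the tool's x, y, z in rad. In form: [[tx, ty, tz, ax, ay, az], ...]. A call has 1 to 8 rows; each row is the pose to reach, as a shift and turn from the pose commanded when the call began, along the tool's axes at that moment; what a row does not reach only later rows make up. A row lasts 1/10 s, in which the tool goes at most 50 mm and 8.59 degrees, less where a joint would pass 70% of its speed; a pose out of reach is approached as far as the arm can. A call with a gripper value outside its range is refused whole. OPENING is the opening in per cent of the stroke, from 0 (shut) to 100 (fully open), set as the call begins (- or left out, the last holds). The fingers move at their own pace and stop on an object; FORCE is the grip in N (left out, the last holds). Time passes only in rows, so rows that repeat a pose let the fingers close. It gives the time, the measured TCP pose, the force, the opening and the grip force at its end, in the units of the state.
- ctrl.get_obs(): the state, without advancing time (a new reading comes with each control period).
- ctrl.camera(name): name is "scene" or "top"; returns a dict with "img" (420x560x3 uint8, blue, green, red), "intrinsics" (3x3 intrinsics, pixels), "R" (3x3) and "t" (3): a world point X has camera coordinates R X + t. Camera axes: x right, y down, z forward; pixel columns grow to the right and rows downward; lengths in m; the calibration is good to about 2 mm. A picture is of the moment at which its call begins. There is no depth.
- ctrl.hand_in(): hands the job in; it is judged then, once.
The state is a dict: "time_s": time; "qpos": joint angles; "joint_vel": joint speeds; "tau": joint torques, N m; "ee_pos": TCP position; "eef_rot": TCP orientation; "force": force on the tool from outside, world axes, zero at the start; "moment": the same for the moment, N m; "grip_width": finger opening in m; "grip_force": force on a finger pad.
Only numpy, scipy, OpenCV 4.12 (cv2) and the standard library are available. Lean on these libraries where they do the work, as an engineer would, in place of code of your own. Each camera call takes 0.05 s, during which the arm holds its last target. There are 200 camera calls.

## Working session

There is one attempt and no reset: what is moved stays moved. The work goes in short steps, Python scripts to look and compute and a shell command to move; the robot and the scene stay as the last step left them, time stands still between calls to the robot, and variables do not carry over. Pictures are saved under pics/ and viewed, at most 10 in all, crops included, and the job is handed in when it is done.

```bash
mkdir -p pics; python3 - <<'E'
from station import ctrl
import cv2,numpy as np
o=ctrl.get_obs();print(o['time_s'],o['ee_pos'],o['eef_rot'],o['grip_width'],ctrl.tcp_to_grasp)
for n in('scene','top'):
    c=ctrl.camera(n);cv2.imwrite(f'pics/{n}0.png',c['img']);print(n,c['intrinsics'],c['R'],c['t'])
E
```

```text
0.0 [ 0.12311147 -0.5359937   0.4040933 ] [-3.14043837e+00 -9.33796046e-05  2.25757203e-01] 0.09417443920318339 0.1804
scene [[429.74005033   0.         283.80029414]
 [  0.         429.74005033 206.46019052]
 [  0.           0.           1.        ]] [[ 0.70190081  0.71190196  0.02304018]
 [ 0.4865615  -0.45560031 -0.74544367]
 [-0.52018569  0.53443798 -0.66617031]] [-0.38851866 -0.20588418  1.41923514]
top [[493.8398541    0.         282.57225151]
 [  0.         493.8398541  210.77953452]
 [  0.           0.           1.        ]] [[ 0.0078418  -0.999898    0.01193728]
 [-0.99595997 -0.00887772 -0.08935837]
 [ 0.08945523 -0.01118833 -0.995928  ]] [1.48338331e-03 5.18848621e-01 1.60106776e+00]
```

View pics/top0.png

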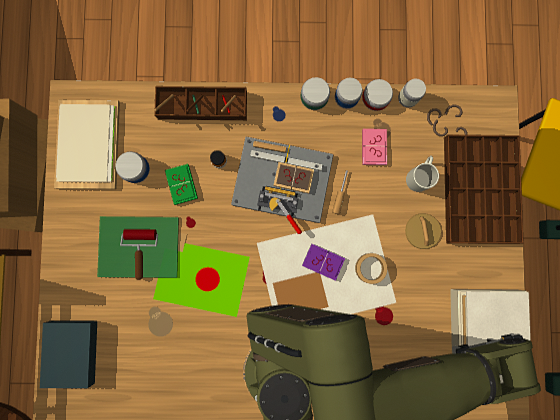

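View pics/scene0.png

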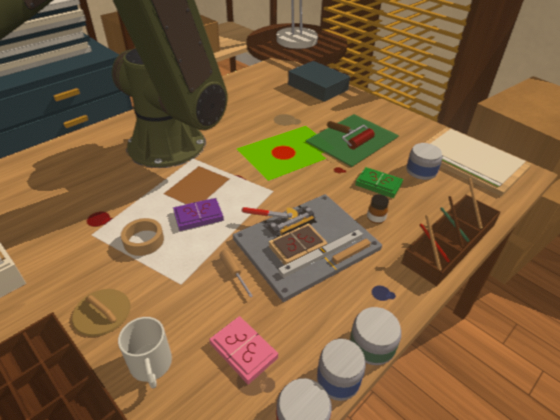

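The top view shows the bed at about (285,180), with the block at (295,177) and the red lever at (290,220). The fence is towards the top of the picture. I'll enlarge both views.

```bash
python3 - <<'E'
import cv2
a=cv2.imread('pics/top0.png')[125:245,220:360];cv2.imwrite('pics/topc.png',cv2.resize(a,None,fx=5,fy=5,interpolation=cv2.INTER_CUBIC))
a=cv2.imread('pics/scene0.png')[185:305,220:390];cv2.imwrite('pics/scenec.png',cv2.resize(a,None,fx=4.7,fy=4.7,interpolation=cv2.INTER_CUBIC))
E
```

```text
(no output)
```

View pics/topc.png

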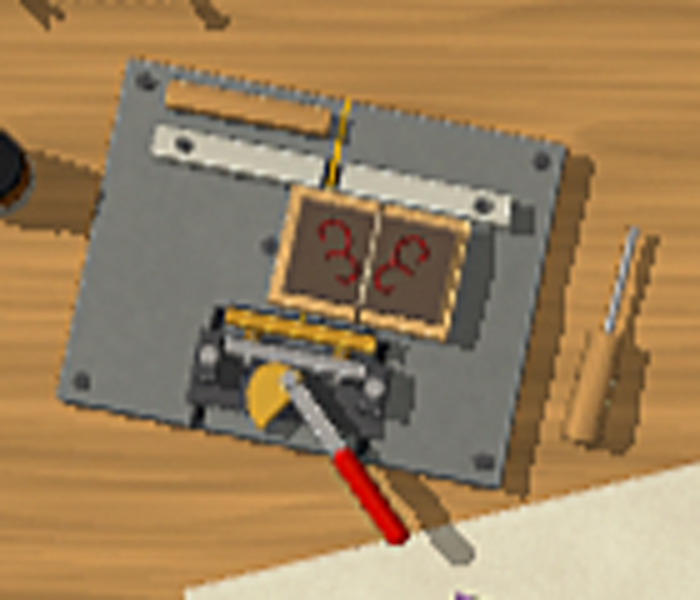

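View pics/scenec.png

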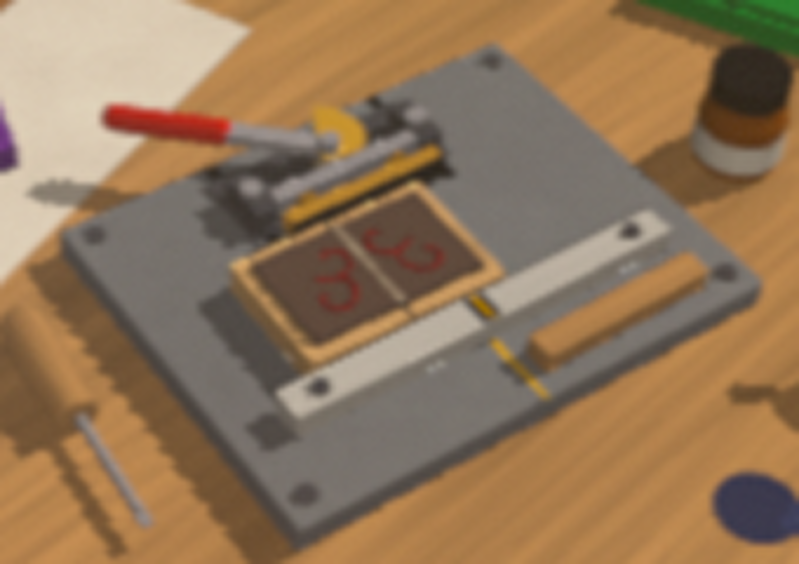

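The crops give clear plate corners, block corners and the lever. Fitting the poses now.

```bash
cat > h.py <<'E'
import numpy as np,cv2,json
from scipy.optimize import least_squares
CAL={}
def proj(c,X):
    X=np.atleast_2d(X)@c['R'].T+c['t'];p=X@c['intrinsics'].T;return p[:,:2]/p[:,2:]
def unproj(c,uv,z):
    d=c['R'].T@np.linalg.solve(c['intrinsics'],[uv[0],uv[1],1]);o=-c['R'].T@c['t'];return o+d*(z-o[2])/d[2]
def rz(a):return np.array([[np.cos(a),-np.sin(a)],[np.sin(a),np.cos(a)]])
def fit(obs,z,x0): # obs: list of (cam, local Nx2, px Nx2)
    def f(p):
        return np.concatenate([(proj(c,np.c_[np.array(L)@rz(p[2]).T+p[:2],np.full(len(L),z)])-P).ravel() for c,L,P in obs])
    r=least_squares(f,x0);return r.x,r.fun
def tc(l,o=(220,125),s=5.):return (np.array(l)+.5)/s-.5+np.array(o)
E
python3 - <<'E'
from h import *
from station import ctrl
T=ctrl.camera('top');S=ctrl.camera('scene')
np.set_printoptions(precision=4,suppress=True)
L=np.array([[.11,.15],[.11,-.15],[-.125,-.15],[-.125,.15]])
pt=tc([(130,60),(567,148),(500,488),(60,402)])
ps=tc([(760,290),(300,540),(65,238),(495,45)],(220,185),4.7)
for ob in([(T,L,pt)],[(S,L,ps)],[(T,L,pt),(S,L,ps)]):
    b,r=fit(ob,.02,[.5,0,-.2]);print('bed',b,abs(r).max())
LB=np.array([[.04,.06],[.04,-.06],[-.04,-.06],[-.04,.06]])
qt=tc([(293,186),(471,222),(445,341),(270,301)])
qs=tc([(502,270),(312,366),(232,265),(417,183)],(220,185),4.7)
for ob in([(T,LB,qt)],[(S,LB,qs)],[(T,LB,qt),(S,LB,qs)]):
    k,r=fit(ob,.043,[.5,0,-.2]);print('block',k,abs(r).max(),'inbed',rz(-b[2])@(k[:2]-b[:2]),k[2]-b[2])
bl=lambda X:rz(-b[2])@(X[:2]-b[:2])
piv=[unproj(T,tc((290,377)),.046),unproj(S,tc((328,142),(220,185),4.7),.046)]
end=[unproj(T,tc((400,541)),.038),unproj(S,tc((106,115),(220,185),4.7),.038)]
for p,e in zip(piv,end):
    P,E=bl(p),bl(e);d=E-P;print('piv',p,P,'end',e,E,np.hypot(*d),-np.arctan2(d[1],d[0])-2.094)
E
```

```text
bed [ 0.6313  0.0055 -0.1882] 0.7236491347621836
bed [ 0.6391  0.0022 -0.1882] 1.8857162146861697
bed [ 0.6356  0.0042 -0.1877] 2.108619486007626
block [ 0.628  -0.029  -0.2027] 0.5670586410933538 inbed [-0.0013 -0.034 ] -0.014958288844880457
block [ 0.6339 -0.0333 -0.2014] 0.9787305047315726 inbed [ 0.0053 -0.0371] -0.0137009119828356
block [ 0.6311 -0.0309 -0.2015] 1.556955621787239 inbed [ 0.0021 -0.0354] -0.013765338501289803
piv [0.5518 0.0225 0.046 ] [-0.0858  0.0023] end [ 0.4462 -0.0499  0.038 ] [-0.176  -0.0885] 0.12802326610293036 0.2590060055538794
piv [0.5546 0.0177 0.046 ] [-0.0822 -0.0018] end [ 0.4476 -0.0511  0.038 ] [-0.1744 -0.0895] 0.12721796863162083 0.2876204623046883
```

```bash
python3 -m jog '[[2,-1,0,0,0,0.02],[6,-3,0,0,0,0.05],[10,-5,0,0,0,0.08],[14,-7.2,0,0,0,0.11],[18,-9.3,0,0,0,0.14],[22,-11.4,0,0,0,0.16],[26,-13.5,0,0,0,0.19],[30,-15.5,0,0,0,0.21]]' 0 20
```

```text
time_s: 1.0
ee_pos: [0.3819, -0.3163, 0.4047]
eef_rot: [3.142, -0.0, 0.015]
force: [-0.3, -1.1, 0.3]
grip_width: 0.0334
grip_force: 0.0
```

```bash
python3 -m jog '[[3,-2.5,0,0,0,0.03],[6.5,-5.4,0,0,0,0.06],[10,-8.3,0,0,0,0.09],[13.5,-11.2,0,0,0,0.12],[17,-14.1,0,0,0,0.15],[20.5,-17,0,0,0,0.18],[23.7,-19.6,0,0,0,0.203],[23.7,-19.6,0,0,0,0.203]]'
```

```text
time_s: 1.8
ee_pos: [0.617, -0.1148, 0.4035]
eef_rot: [-3.141, 0.001, -0.184]
force: [-0.7, -0.2, -0.8]
grip_width: 0.0003
grip_force: 0.0
```

```bash
python3 -m jog '[[0,0,3,0,0,0],[0,0,6,0,0,0],[0,0,9,0,0,0],[0,0,12,0,0,0],[0,0,14,0,0,0],[0,0,14,0,0,0]]'; python3 - <<'E'
from h import *
from station import ctrl
o=ctrl.get_obs();print(o['ee_pos'],o['eef_rot'])
S=ctrl.camera('scene')['img'][155:305,220:390];T=ctrl.camera('top')['img'][125:245,220:360]
i=np.hstack([cv2.resize(S,None,fx=2.8,fy=2.8,interpolation=2)[:420,:],cv2.resize(T[:, :108],None,fx=3,fy=3.5,interpolation=2)]);print(i.shape);cv2.imwrite('pics/a1.png',i)
E
```

```text
time_s: 2.4
ee_pos: [0.6138, -0.1185, 0.2617]
eef_rot: [-3.141, 0.005, -0.188]
force: [-0.1, 0.8, -0.3]
grip_width: 0.0005
grip_force: 0.0
[ 0.6138079  -0.11848228  0.26174376] [-3.14135017  0.00520785 -0.18751029]
(420, 800, 3)
```

View pics/a1.png

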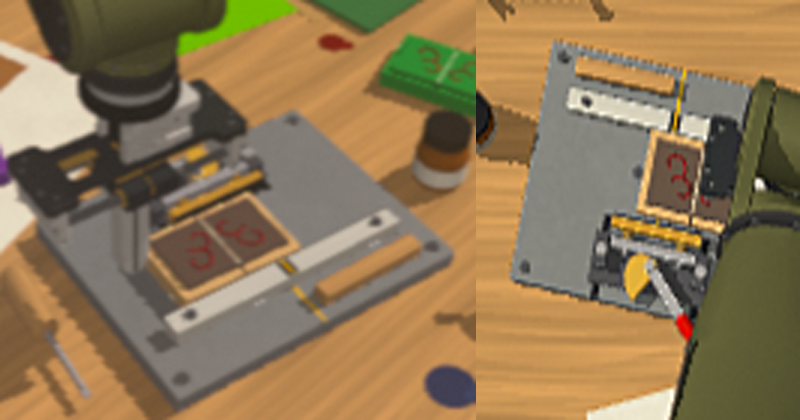

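The finger stands clear beyond the block's end face, roughly on its middle. Lowering it, then pushing most of the way.

```bash
python3 -m jog '[[0.2,0,2,0,0,0],[0.2,0,3.6,0,0,0],[0.2,0,3.6,0,0,0],[0.2,-0.8,3.6,0,0,0],[0.2,-1.4,3.6,0,0,0],[0.2,-1.8,3.6,0,0,0],[0.2,-2.2,3.6,0,0,0],[0.2,-2.6,3.6,0,0,0]]'
```

```text
time_s: 3.3
ee_pos: [0.6217, -0.0928, 0.2294]
eef_rot: [3.141, -0.001, -0.187]
force: [-0.8, -4.9, 4.8]
grip_width: 0.0005
grip_force: 3.1
```

```bash
python3 -m jog '[[0,-0.4,0,0,0,0],[0,-0.8,0,0,0,0],[0,-1.2,0,0,0,0],[0,-1.6,0,0,0,0],[0,-1.8,0,0,0,0],[0,-1.8,0,0,0,0]]'; python3 - <<'E'
from h import *
from station import ctrl
o=ctrl.get_obs();print(o['ee_pos'],o['eef_rot'])
S=ctrl.camera('scene')['img'][205:305,240:370]
i=cv2.resize(S,None,fx=6,fy=6,interpolation=2);cv2.imwrite('pics/a2.png',i)
E
```

```text
time_s: 3.9
ee_pos: [0.6251, -0.0751, 0.2293]
eef_rot: [3.141, -0.001, -0.187]
force: [-0.5, -3.8, 5.5]
grip_width: 0.0004
grip_force: 3.1
[ 0.62507093 -0.07511087  0.22929718] [ 3.14136007e+00 -1.23034367e-03 -1.87180902e-01]
```

View pics/a2.png

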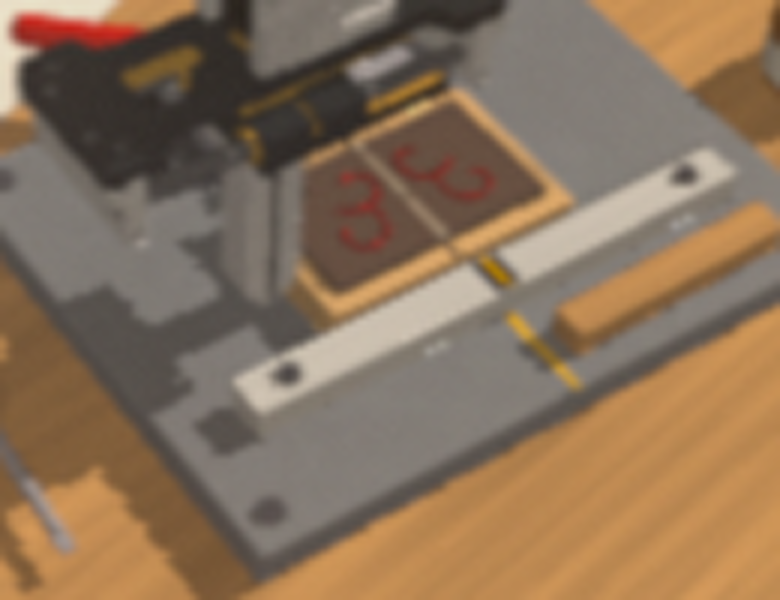

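The finger is on the block's end. The block's mark ends at (453,243), and the yellow line crosses the fence at (485–510, 258–285).

```bash
python3 - <<'E'
from h import *
from station import ctrl
np.set_printoptions(precision=4,suppress=True)
S=ctrl.camera('scene');a=-.1875
m=lambda p,z:rz(-a)@unproj(S,tc(p,(240,205),6.),z)[:2]
for n,p,z in[('mark',(453,243),.043),('mark2',(355,143),.043),('fence',(485,258),.036),('fence2',(510,285),.036),('pl',(512,316),.02),('pl2',(579,387),.02),('cor',(578,200),.043),('cor2',(333,322),.043),('tipbase',(270,305),.03)]:print(n,m(p,z))
o=ctrl.get_obs();print(rz(-a)@o['ee_pos'][:2],o['force'])
E
```

```text
mark [0.6606 0.1145]
mark2 [0.5929 0.1142]
fence [0.6693 0.1248]
fence2 [0.6863 0.1243]
pl [0.6893 0.1247]
pl2 [0.7327 0.1241]
cor [0.6691 0.1722]
cor2 [0.669  0.0498]
tipbase [0.639  0.0408]
[0.6281 0.0427] [-0.4714 -3.1411  6.2826]
```

```bash
python3 -m jog '[[0,-0.3,0,0,0,0],[0,-0.6,0,0,0,0],[0,-0.85,0,0,0,0],[0,-0.95,0,0,0,0],[0,-0.95,0,0,0,0]]'; python3 - <<'E'
from h import *
from station import ctrl
o=ctrl.get_obs();print(rz(.1875)@o['ee_pos'][:2])
i0=ctrl.camera('scene')['img']
S=i0[225:275,285:345]
i=cv2.resize(S,None,fx=12,fy=12,interpolation=2);cv2.imwrite('pics/a3.png',i)
E
```

```text
time_s: 4.5
ee_pos: [0.6268, -0.0659, 0.2293]
eef_rot: [3.141, -0.001, -0.187]
force: [0.3, -4.4, 6.3]
grip_width: 0.0003
grip_force: 3.5
[0.62810982 0.05208716]
```

View pics/a3.png

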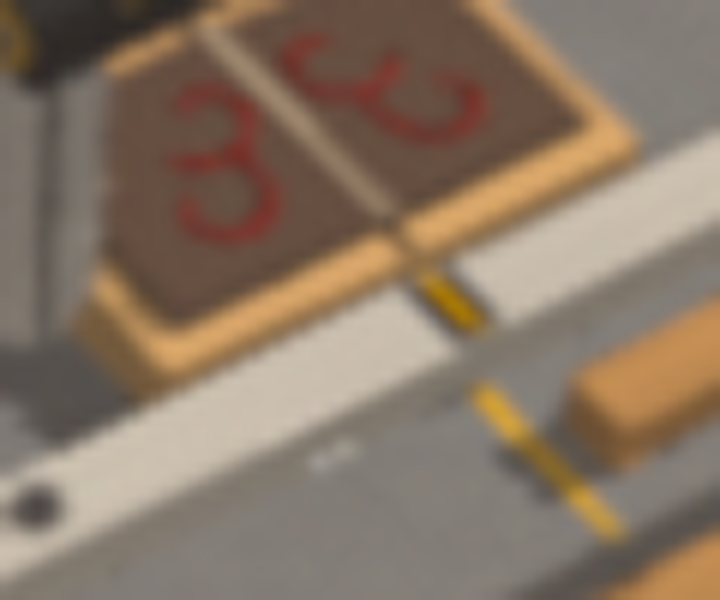

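The mark (215,35)–(405,240) now runs into the yellow line (425,275)–(478,325). Computing the remaining offset.

```bash
python3 - <<'E'
from h import *
from station import ctrl
np.set_printoptions(precision=4,suppress=True)
S=ctrl.camera('scene');a=-.1875
m=lambda p,z:rz(-a)@unproj(S,tc(p,(285,225),12.),z)[:2]
for n,p,z in[('mark',(215,35),.043),('mark2',(380,205),.043),('mark3',(405,240),.043),('fence',(427,277),.036),('fence2',(475,322),.036),('pl',(482,387),.02),('pl2',(612,530),.02),('cor',(638,145),.043),('cor2',(155,380),.043)]:print(n,m(p,z))
E
```

```text
mark [0.5951 0.1241]
mark2 [0.6529 0.1237]
mark3 [0.6634 0.1221]
fence [0.669  0.1241]
fence2 [0.6839 0.1248]
pl [0.6878 0.1252]
pl2 [0.7312 0.1238]
cor [0.668  0.1787]
cor2 [0.6668 0.0581]
```

```bash
python3 -m jog '[[0,-0.05,0,0,0,0],[0,-0.05,0,0,0,0],[0,1,0,0,0,0],[0,2,0,0,0,0],[0,2,-4,0,0,0],[0,2,-7,0,0,0],[0,2,-7,0,0,0]]'; python3 - <<'E'
from h import *
from station import ctrl
o=ctrl.get_obs();p=o['ee_pos'];y=o['eef_rot'][2];d=np.array([.4919,-.0648])-p[:2];print(o['force'],o['qpos'],y)
c,s=np.cos(y),np.sin(y);print('tx,ty cm',100*(c*d[0]+s*d[1]),100*(s*d[0]-c*d[1]),'az',y-.59,'dz',p[2]-.225)
E
```

```text
time_s: 5.3
ee_pos: [0.6233, -0.0863, 0.3029]
eef_rot: [-3.141, -0.006, -0.188]
force: [-0.0, 0.7, 0.3]
grip_width: 0.0006
grip_force: 0.0
[-0.02787201  0.69285901  0.28597738] [-1.95811227e-01  5.66640210e-01  1.38622655e+00  3.06921612e-04
  1.18245091e+00  1.56261342e+00] -0.1877443771485241
tx,ty cm -13.306687308687671 0.3403459468732044 az -0.7777443771485241 dz 0.07787001219031317
```

```bash
python3 -m jog '[[-2,0.1,0,0,0,-0.12],[-4.5,0.1,0,0,0,-0.25],[-7,0.2,0,0,0,-0.38],[-9.5,0.3,0,0,0,-0.5],[-11.5,0.3,0,0,0,-0.62],[-13.3,0.3,0,0,0,-0.74],[-13.3,0.3,0,0,0,-0.778],[-13.3,0.3,0,0,0,-0.778]]'; python3 - <<'E'
from h import *
from station import ctrl
o=ctrl.get_obs();print(o['ee_pos'],o['eef_rot'])
S=ctrl.camera('scene')['img'][175:285,240:370];T=ctrl.camera('top')['img'][140:250,240:330]
i=np.hstack([cv2.resize(S,None,fx=3.6,fy=5,interpolation=2),cv2.resize(T,None,fx=3.6,fy=5,interpolation=2)]);print(i.shape);cv2.imwrite('pics/a4.png',i)
E
```

```text
time_s: 6.1
ee_pos: [0.4912, -0.064, 0.2981]
eef_rot: [-3.141, 0.0, 0.591]
force: [0.6, -0.5, -0.2]
grip_width: 0.0005
grip_force: 0.0
[ 0.49122461 -0.06397611  0.29808675] [-3.14080784e+00  4.97773758e-04  5.90957845e-01]
(550, 792, 3)
```

View pics/a4.png

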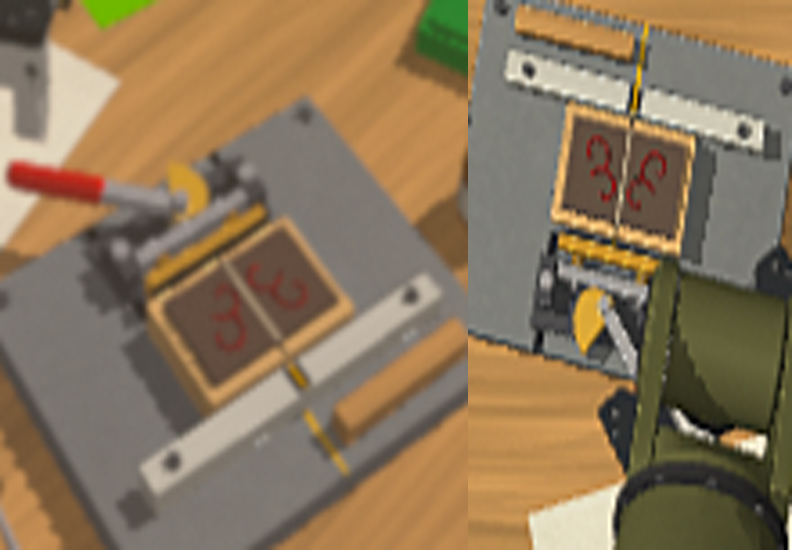

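The block is centred in both views, and the lever is free in front of the finger. Descending, and working out the arc rows.

```bash
python3 -m jog '[[0,0,3,0,0,0],[0,0,5.5,0,0,0],[0,0,7.3,0,0,0],[0,0,7.3,0,0,0]]'; cat >> h.py <<'E'
def arc(o,ths,r=.1,piv=(.5416,.1235),off=.0205):
    a=-.1875;p=np.array(o['ee_pos'][:2]);y=o['eef_rot'][2];c,s=np.cos(y),np.sin(y)
    for t in ths:
        f=-(2.094+t);q=np.array(piv)+r*np.array([np.cos(f),np.sin(f)])+off*np.array([-np.sin(f),np.cos(f)])
        d=rz(a)@q-p;yw=f+np.pi+a;print(t,np.round([100*(c*d[0]+s*d[1]),100*(s*d[0]-c*d[1]),y-yw],2))
def lev(o,piv=(.5416,.1235),off=.0205):
    q=rz(.1875)@o['ee_pos'][:2]-np.array(piv);rho=np.hypot(*q);f=np.arctan2(q[1],q[0])-np.arcsin(off/rho)
    return (-f-2.094)%(2*np.pi),np.sqrt(rho**2-off**2)
E
python3 - <<'E'
from h import *
from station import ctrl
o=ctrl.get_obs();print(lev(o),o['ee_pos']);arc(o,np.arange(.2,1.21,.1))
E
```

```text
time_s: 6.6
ee_pos: [0.4912, -0.0638, 0.2233]
eef_rot: [-3.138, 0.003, 0.59]
force: [-0.6, 0.7, 0.1]
grip_width: 0.0005
grip_force: 0.0
(np.float64(0.13394562511633223), np.float64(0.10367597127761033)) [ 0.49121773 -0.06378938  0.22330702]
0.2 [ 0.16 -0.69 -0.07]
0.30000000000000004 [-0.06 -1.69  0.03]
0.4000000000000001 [-0.19 -2.7   0.13]
0.5000000000000001 [-0.21 -3.72  0.23]
0.6000000000000001 [-0.13 -4.74  0.33]
0.7000000000000002 [ 0.05 -5.74  0.43]
0.8000000000000003 [ 0.33 -6.72  0.53]
0.9000000000000001 [ 0.7  -7.67  0.63]
1.0000000000000002 [ 1.17 -8.58  0.73]
1.1000000000000003 [ 1.73 -9.43  0.83]
1.2000000000000004 [  2.37 -10.23   0.93]
```

```bash
python3 -m jog '[[0.1,-0.7,0,0,0,-0.03],[-0.06,-1.7,0,0,0,0.03],[-0.15,-2.2,0,0,0,0.08],[-0.2,-2.7,0,0,0,0.13],[-0.2,-3.2,0,0,0,0.18],[-0.2,-3.7,0,0,0,0.23],[-0.13,-4.7,0,0,0,0.33],[-0.13,-4.7,0,0,0,0.33]]'; python3 - <<'E'
from h import *
from station import ctrl
o=ctrl.get_obs();print(lev(o),o['force'],o['moment']);arc(o,np.arange(.65,1.21,.05))
E
```

```text
time_s: 7.4
ee_pos: [0.4643, -0.0248, 0.2268]
eef_rot: [3.141, -0.002, 0.261]
force: [0.0, -0.3, 0.5]
grip_width: 0.0002
grip_force: 0.0
(np.float64(0.6021408715185079), np.float64(0.09937723241369031)) [ 0.02385367 -0.32210523  0.47894397] [ 0.06731925 -0.00353104 -0.02613644]
0.65 [-0.15 -0.48  0.05]
0.7000000000000001 [-0.21 -0.99  0.1 ]
0.7500000000000001 [-0.25 -1.5   0.15]
0.8000000000000002 [-0.26 -2.01  0.2 ]
0.8500000000000002 [-0.25 -2.52  0.25]
0.9000000000000002 [-0.22 -3.03  0.3 ]
0.9500000000000003 [-0.15 -3.53  0.35]
1.0000000000000004 [-0.06 -4.03  0.4 ]
1.0500000000000003 [ 0.05 -4.53  0.45]
1.1000000000000005 [ 0.19 -5.02  0.5 ]
1.1500000000000004 [ 0.35 -5.51  0.55]
1.2000000000000006 [ 0.53 -5.98  0.6 ]
```

No residual force, so I'll check the lever's angle from its red pixels.

```bash
cat >> h.py <<'E'
def red(c):
    i=c['img'].astype(int);m=((i[...,2]>120)&(i[...,1]<60)&(i[...,0]<60)).astype(np.uint8)
    n,l,st,ce=cv2.connectedComponentsWithStats(m);out=[]
    for k in range(1,n):
        if st[k,4]<12:continue
        v,u=np.nonzero(l==k);P=np.array([rz(.1875)@unproj(c,(a,b),.040)[:2] for a,b in zip(u,v)])
        if abs(P.mean(0)-[.47,.12]).max()>.13:continue
        w=P-P.mean(0);d=np.linalg.svd(w)[2][0];d=d*np.sign(-d[0]);s=w@d
        out.append((st[k,4],P.mean(0),P.mean(0)+d*s.min(),P.mean(0)+d*s.max(),(-np.arctan2(d[1],d[0])-2.094)%(2*np.pi)))
    return out
E
python3 - <<'E'
from h import *
from station import ctrl
np.set_printoptions(precision=4,suppress=True)
for n in('scene','top'):
    for x in red(ctrl.camera(n)):print(n,*x)
o=ctrl.get_obs();print(rz(.1875)@o['ee_pos'][:2])
E
```

```text
scene 44 [0.4734 0.0899] [0.488  0.0946] [0.4577 0.0849] 0.7398115992261474
[0.4612 0.0618]
```

```bash
python3 -m jog '[[-0.15,-0.5,0,0,0,0.05],[-0.2,-1,0,0,0,0.1],[-0.25,-1.5,0,0,0,0.15],[-0.25,-1.75,0,0,0,0.175],[-0.25,-2,0,0,0,0.2]]'; python3 - <<'E'
from h import *
from station import ctrl
np.set_printoptions(precision=4,suppress=True)
o=ctrl.get_obs();print(lev(o),o['force'])
c=ctrl.camera('scene');cv2.imwrite('pics/s5.png',c['img'])
for x in red(c):print(*x)
arc(o,np.arange(.8,1.41,.05))
E
```

```text
time_s: 8.0
ee_pos: [0.4572, -0.007, 0.2263]
eef_rot: [3.141, -0.001, 0.063]
force: [-0.5, -4.2, 2.8]
grip_width: 0.0004
grip_force: 1.9
(np.float64(0.7902459182576997), np.float64(0.09963605455863961)) [-0.5113 -4.1606  2.7954]
42 [0.467  0.1024] [0.4812 0.1051] [0.4482 0.0987] 0.8559834822351471
0.8 [-0.06 -0.1   0.  ]
0.8500000000000001 [-0.15 -0.6   0.05]
0.9000000000000001 [-0.21 -1.11  0.1 ]
0.9500000000000002 [-0.25 -1.62  0.15]
1.0000000000000002 [-0.26 -2.13  0.2 ]
1.0500000000000003 [-0.25 -2.64  0.25]
1.1000000000000003 [-0.21 -3.14  0.3 ]
1.1500000000000004 [-0.14 -3.65  0.35]
1.2000000000000004 [-0.05 -4.15  0.4 ]
1.2500000000000004 [ 0.06 -4.65  0.45]
1.3000000000000005 [ 0.2  -5.14  0.5 ]
1.3500000000000005 [ 0.36 -5.63  0.55]
1.4000000000000006 [ 0.55 -6.1   0.6 ]
```

```bash
P="from station import ctrl;from h import lev;import numpy as np;o=ctrl.get_obs();print(lev(o),np.hypot(*o['force'][:2]))"
python3 -m jog '[[-0.1,-0.3,0,0,0,0.025],[-0.13,-0.55,0,0,0,0.05],[-0.15,-0.8,0,0,0,0.075]]' | grep force; python3 -c "$P"
python3 -m jog '[[-0.03,-0.25,0,0,0,0.025],[-0.05,-0.5,0,0,0,0.05]]' | grep force; python3 -c "$P"
python3 -m jog '[[-0.03,-0.25,0,0,0,0.025],[-0.04,-0.5,0,0,0,0.05]]' | grep force; python3 -c "$P"
python3 -m jog '[[-0.03,-0.25,0,0,0,0.025],[-0.04,-0.5,0,0,0,0.05]]' | grep force; python3 -c "$P"
python3 - <<'E'
from h import *
from station import ctrl
o=ctrl.get_obs();print(o['time_s'],o['eef_rot'])
c=ctrl.camera('scene');cv2.imwrite('pics/s6.png',c['img'])
for x in red(c):print(*x)
a=[cv2.resize(cv2.imread(f'pics/{n}.png')[200:255,268:334],None,fx=6,fy=9,interpolation=2) for n in('s5','s6')]
cv2.imwrite('pics/b1.png',np.hstack(a));print(np.hstack(a).shape)
arc(o,np.arange(.95,1.61,.05))
E
```

```text
force: [0.2, -3.9, 3.0]
grip_force: 1.9
(np.float64(0.869827218208056), np.float64(0.09972785599852252)) 3.8665870247886254
force: [-1.9, -3.7, 2.3]
grip_force: 1.9
(np.float64(0.9200218109060172), np.float64(0.09945371116069683)) 4.206725732394067
force: [-2.0, -3.8, 1.2]
grip_force: 1.9
(np.float64(0.9703564068728752), np.float64(0.09905828087400807)) 4.249929809092755
force: [-3.6, -3.4, 0.8]
grip_force: 2.0
(np.float64(1.020999816597501), np.float64(0.09861169532596561)) 4.968115297958978
8.95 [ 3.14122221e+00  6.58113598e-04 -1.62285347e-01]
42 [0.46209242 0.119836  ] [0.47951753 0.11866094] [0.44186071 0.12120031] 1.1149251715524038
(495, 792, 3)
0.95 [ 0.03  0.7  -0.07]
1.0 [-0.09  0.21 -0.02]
1.05 [-0.19 -0.29  0.03]
1.1 [-0.27 -0.8   0.08]
1.1500000000000001 [-0.32 -1.3   0.13]
1.2000000000000002 [-0.35 -1.81  0.18]
1.2500000000000002 [-0.35 -2.32  0.23]
1.3000000000000003 [-0.32 -2.83  0.28]
1.3500000000000003 [-0.27 -3.34  0.33]
1.4000000000000004 [-0.19 -3.85  0.38]
1.4500000000000004 [-0.09 -4.35  0.43]
1.5000000000000004 [ 0.04 -4.84  0.48]
1.5500000000000005 [ 0.19 -5.33  0.53]
1.6000000000000005 [ 0.36 -5.81  0.58]
```

View pics/b1.png

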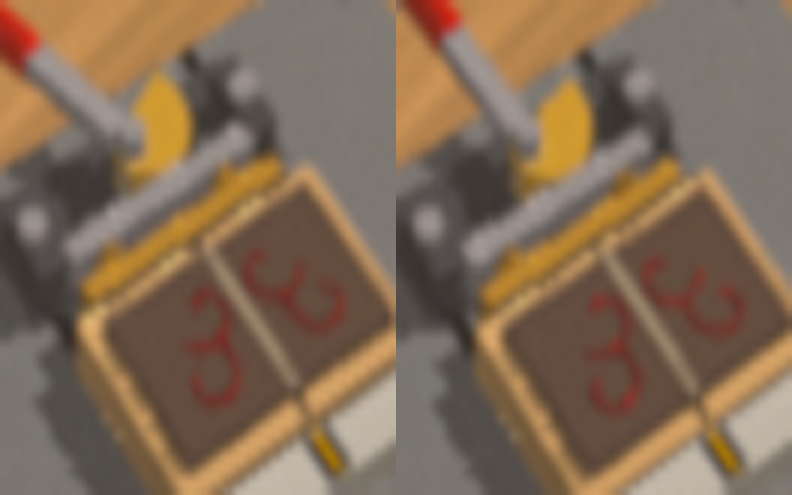

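Between the frames the bar has reached the block and pushed it slightly towards the fence. I'll track block shift by image alignment while stepping on. Once it stops, the springs are closing.

```bash
cat >> h.py <<'E'
def track(img,ref='pics/s5.png',poly=None):
    g=lambda a:cv2.GaussianBlur(cv2.cvtColor(a,cv2.COLOR_BGR2GRAY),(3,3),0).astype(np.float32)
    r=cv2.imread(ref);W=np.eye(2,3,dtype=np.float32);m=np.zeros(r.shape[:2],np.uint8)
    cv2.fillPoly(m,[np.int32(poly)],255)
    _,W=cv2.findTransformECC(g(r),g(img),W,cv2.MOTION_TRANSLATION,(3,200,1e-6),m,1)
    return W[:,2]
# s5 pixel = 268+u/6, 200+v/9
pp=lambda l:[(268+u/6,200+v/9) for u,v in l]
BLOCK=pp([(105,325),(305,185),(390,310),(190,470)])
BAR=pp([(80,285),(270,150),(290,165),(85,305)])
PIECE=pp([(60,240),(245,120),(255,140),(75,265)])
def rep(o,c):
    # mm per bed-x pixel direction
    a=-.1875;e=lambda x:proj(c,np.r_[rz(a)@np.array([x,.124]),.04])[0]
    j=(e(.64)-e(.63))/10;k=np.linalg.norm(j)
    print('lev',np.round(lev(o),3),'F',np.round(np.hypot(*o['force'][:2]),2),'mm block/bar/piece',[np.round(track(c['img'],poly=p)@j/k**2,2) for p in(BLOCK,BAR,PIECE)])
def snap(n):
    from station import ctrl
    o=ctrl.get_obs();c=ctrl.camera('scene');cv2.imwrite(f'pics/{n}.png',c['img']);rep(o,c)
E
python3 -c "from h import *;snap('t1')"
python3 -m jog '[[-0.11,-0.25,0,0,0,0.025],[-0.16,-0.5,0,0,0,0.05],[-0.2,-0.75,0,0,0,0.075]]' | grep time; python3 -c "from h import *;snap('t2')"
python3 -m jog '[[-0.03,-0.25,0,0,0,0.025],[-0.05,-0.5,0,0,0,0.05],[-0.06,-0.75,0,0,0,0.075]]' | grep time; python3 -c "from h import *;snap('t3');from station import ctrl;arc(ctrl.get_obs(),np.arange(1.15,1.61,.05))"
```

```text
time_s: 9.35
time_s: 9.7Traceback (most recent call last):
  File "<string>", line 1, in <module>
    from h import *;snap('t1')
                    ~~~~^^^^^^
  File "h.py", line 50, in snap
    o=ctrl.get_obs();c=ctrl.camera('scene');cv2.imwrite(f'pics/{n}.png',c['img']);rep(o,c)
                                                                                  ~~~^^^^^
  File "h.py", line 47, in rep
    print('lev',np.round(lev(o),3),'F',np.round(np.hypot(*o['force'][:2]),2),'mm block/bar/piece',[np.round(track(c['img'],poly=p)@j/k**2,2) for p in(BLOCK,BAR,PIECE)])
                                                                                                            ~~~~~^^^^^^^^^^^^^^^^^
  File "h.py", line 36, in track
    _,W=cv2.findTransformECC(g(r),g(img),W,cv2.MOTION_TRANSLATION,(3,200,1e-6),m,1)
        ~~~~~~~~~~~~~~~~~~~~^^^^^^^^^^^^^^^^^^^^^^^^^^^^^^^^^^^^^^^^^^^^^^^^^^^^^^^
cv2.error: OpenCV(4.12.0) /io/opencv/modules/video/src/ecc.cpp:589: error: (-7:Iterations do not converge) The algorithm stopped before its convergence. The correlation is going to be minimized.
[... 1482 characters left out ...]
]),2),'mm block/bar/piece',[np.round(track(c['img'],poly=p)@j/k**2,2) for p in(BLOCK,BAR,PIECE)])
                                                                                                            ~~~~~^^^^^^^^^^^^^^^^^
  File "h.py", line 36, in track
    _,W=cv2.findTransformECC(g(r),g(img),W,cv2.MOTION_TRANSLATION,(3,200,1e-6),m,1)
        ~~~~~~~~~~~~~~~~~~~~^^^^^^^^^^^^^^^^^^^^^^^^^^^^^^^^^^^^^^^^^^^^^^^^^^^^^^^
cv2.error: OpenCV(4.12.0) /io/opencv/modules/video/src/ecc.cpp:589: error: (-7:Iterations do not converge) The algorithm stopped before its convergence. The correlation is going to be minimized. Images may be uncorrelated or non-overlapped in function 'findTransformECC'
```

```bash
cat >> h.py <<'E'
def track1(img,poly,j,ref='pics/s5.png'):
    r=cv2.imread(ref).astype(np.float32);m=np.zeros(r.shape[:2],np.uint8);cv2.fillPoly(m,[np.int32(np.round(poly))],1);b=m>0;h=img.astype(np.float32)
    xs=np.arange(-2,8.01,.1);e=[]
    for x in xs:
        W=np.float32([[1,0,x*j[0]],[0,1,x*j[1]]])
        w=cv2.warpAffine(h,W,(560,420),flags=cv2.INTER_CUBIC|cv2.WARP_INVERSE_MAP);e.append(((w-r)[b]**2).mean())
    return xs[np.argmin(e)]
def rep(o,c):
    a=-.1875;e=lambda x:proj(c,np.r_[rz(a)@np.array([x,.124]),.04])[0]
    j=(e(.64)-e(.63))/10
    print(o and ('lev',np.round(lev(o),3),'F',np.round(np.hypot(*o['force'][:2]),2)),'mm block/bar/piece',[np.round(track1(c['img'],p,j),1) for p in(BLOCK,BAR,PIECE)])
E
python3 - <<'E'
from h import *
from station import ctrl
c=ctrl.camera('scene')
for n in('s5','s6','t1','t2','t3'):rep(None,dict(c,img=cv2.imread(f'pics/{n}.png')))
o=ctrl.get_obs();rep(o,c);arc(o,np.arange(1.15,1.61,.05))
E
```

```text
None mm block/bar/piece [np.float64(0.0), np.float64(0.0), np.float64(0.0)]
None mm block/bar/piece [np.float64(2.6), np.float64(2.0), np.float64(2.4)]
None mm block/bar/piece [np.float64(2.6), np.float64(2.2), np.float64(2.5)]
None mm block/bar/piece [np.float64(2.8), np.float64(2.4), np.float64(3.1)]
None mm block/bar/piece [np.float64(2.8), np.float64(2.4), np.float64(3.9)]
('lev', array([1.174, 0.099]), 'F', np.float64(2.49)) mm block/bar/piece [np.float64(2.8), np.float64(2.4), np.float64(3.9)]
1.15 [-0.09  0.23 -0.02]
1.2 [-0.19 -0.27  0.03]
1.25 [-0.27 -0.77  0.08]
1.3 [-0.32 -1.28  0.13]
1.35 [-0.34 -1.79  0.18]
1.4000000000000001 [-0.34 -2.3   0.23]
1.4500000000000002 [-0.32 -2.81  0.28]
1.5000000000000002 [-0.26 -3.32  0.33]
1.5500000000000003 [-0.19 -3.82  0.38]
1.6000000000000003 [-0.09 -4.32  0.43]
```

The block and bar stopped at a lever angle of about 1.04, and the crosspiece moves on at 10 mm/rad. So the target is about 1.49.

```bash
python3 -m jog '[[-0.19,-0.3,0,0,0,0.03],[-0.27,-0.75,0,0,0,0.08],[-0.32,-1.25,0,0,0,0.13],[-0.34,-1.75,0,0,0,0.18],[-0.34,-2.25,0,0,0,0.23],[-0.33,-2.6,0,0,0,0.26],[-0.32,-2.8,0,0,0,0.28],[-0.32,-2.8,0,0,0,0.28]]'; python3 -c "
from h import *;snap('t4')
from station import ctrl;o=ctrl.get_obs();arc(o,np.arange(1.4,1.6,.02))
for x in red(ctrl.camera('scene')):print(*x)"
```

```text
time_s: 10.6
ee_pos: [0.4608, 0.0588, 0.2258]
eef_rot: [-3.141, -0.001, -0.593]
force: [0.3, 0.1, -0.5]
grip_width: 0.0005
grip_force: 0.5
('lev', array([1.45, 0.1 ]), 'F', np.float64(0.35)) mm block/bar/piece [np.float64(2.8), np.float64(2.4), np.float64(6.2)]
1.4 [ 0.1   0.49 -0.05]
1.42 [ 0.05  0.29 -0.03]
1.44 [ 0.01  0.09 -0.01]
1.46 [-0.03 -0.11  0.01]
1.48 [-0.07 -0.31  0.03]
1.5 [-0.11 -0.51  0.05]
1.52 [-0.13 -0.71  0.07]
1.54 [-0.16 -0.91  0.09]
1.56 [-0.18 -1.12  0.11]
1.58 [-0.2  -1.32  0.13]
1.6 [-0.21 -1.52  0.15]
51 [0.45712601 0.15955533] [0.48134584 0.14720291] [0.42343167 0.17673988] 1.5192184153845787
```

```bash
python3 -m jog '[[-0.03,-0.15,0,0,0,0.01],[-0.07,-0.3,0,0,0,0.03],[-0.09,-0.42,0,0,0,0.04],[-0.09,-0.42,0,0,0,0.04]]'; python3 -c "from h import *;snap('t5')"
python3 -m jog '[[0,1,0,0,0,0],[0,2.5,0,0,0,0],[0,2.5,-3,0,0,0],[0,2.5,-7,0,0,0],[0,2.5,-11,0,0,0],[-3,2.5,-14,0,0,0],[-6,2.5,-16,0,0,0],[-6,2.5,-16,0,0,0]]'; python3 - <<'E'
from h import *
from station import ctrl
np.set_printoptions(precision=4,suppress=True)
snap('t6')
for x in red(ctrl.camera('scene')):print(*x)
t=ctrl.camera('top')['img'];s=cv2.imread('pics/t6.png')
i=np.hstack([cv2.resize(s[185:285,240:350],None,fx=4,fy=5.5,interpolation=2),cv2.resize(t[140:240,240:330],None,fx=4,fy=5.5,interpolation=2)]);cv2.imwrite('pics/f.png',i)
E
```

```text
time_s: 11.1
ee_pos: [0.4623, 0.0629, 0.2257]
eef_rot: [3.142, -0.0, -0.635]
force: [0.7, -3.7, 1.2]
grip_width: 0.0005
grip_force: 1.6
('lev', array([1.491, 0.1  ]), 'F', np.float64(3.77)) mm block/bar/piece [np.float64(2.8), np.float64(2.4), np.float64(6.4)]
time_s: 11.95
ee_pos: [0.397, 0.0788, 0.3879]
eef_rot: [-3.138, -0.003, -0.633]
force: [0.6, -0.4, -0.9]
grip_width: 0.0006
grip_force: 0.0
('lev', array([1.336, 0.167]), 'F', np.float64(0.76)) mm block/bar/piece [np.float64(3.2), np.float64(2.4), np.float64(6.3)]
60 [0.4538 0.1644] [0.4825 0.1501] [0.4246 0.179 ] 1.510102395636192
```

View pics/f.png

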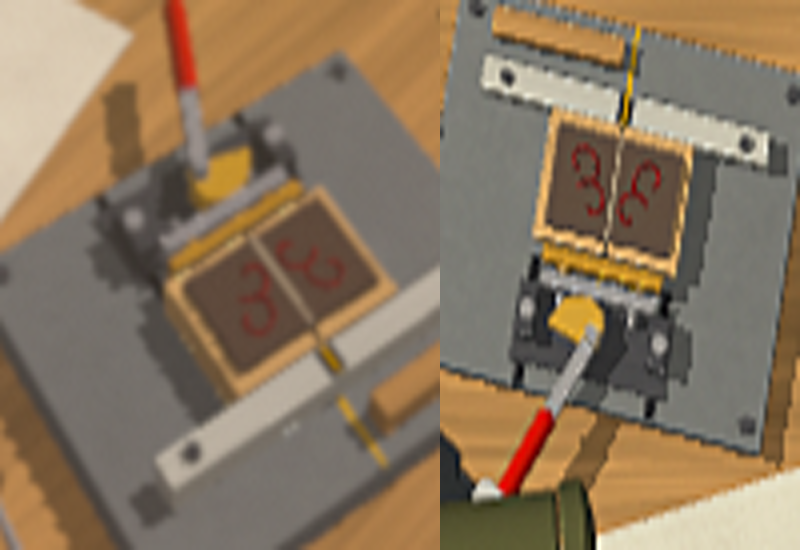

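```bash
python3 - <<'E'
from h import *
from station import ctrl
S=ctrl.camera('scene')
m=lambda p,z:np.round(rz(.1875)@unproj(S,((p[0]+.5)/4-.5+240,(p[1]+.5)/5.5-.5+185),z)[:2],4)
for p,z in[((255,240),.043),((312,328),.043),((321,346),.036),((341,370),.036),((342,403),.02),((384,464),.02)]:print(m(p,z))
T=ctrl.camera('top')
m=lambda p,z:np.round(rz(.1875)@unproj(T,((p[0]-440+.5)/4-.5+240,(p[1]+.5)/5.5-.5+140),z)[:2],4)
for p,z in[((606,250),.043),((623,133),.043),((626,118),.036),((631,92),.036),((632,75),.02),((639,30),.02)]:print(m(p,z))
E
```

```text
[0.5986 0.1244]
[0.6617 0.1214]
[0.6683 0.1238]
[0.6861 0.1253]
[0.6911 0.1239]
[0.7319 0.1235]
[0.5887 0.1233]
[0.6604 0.1233]
[0.6711 0.1228]
[0.6874 0.1218]
[0.701  0.1233]
[0.7293 0.1229]
```

The block is centred to within about 1 mm and clamped, so I'm handing in.

```bash
python3 -c "from station import ctrl;print(ctrl.hand_in())"
```

```text
the job is handed in; nothing more can be done
None
```

I handed the job in at about 12 s: the block is against the fence with its centre line within about 1 mm of the bed's, and the lever is at about 1.49 rad with the springs an estimated 4 to 4.5 mm of 9 mm closed; the hand-in returned no verdict.

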